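Hang the slide rack on the staining tank

TASK

Hang the loaded slide rack inside the steel staining tank: hook its bent lip over the tank's blue front rim, then slide it along the rim until the rib under the lip drops into the notch and the rack sits fully down, level, and cannot wander. Handle it gently: keep the rack upright, ride the rim with only light pressure, don't bang or force anything against the tank, and leave the other glassware and tools where they are.

Things in the scene. Friction and masses are not known exactly. Their poses are not given: they have to be found in the camera images.
- rack: Loose steel rack with eight glass slides, one rigid piece, 0.2 to 0.4 kg, standing on the worktop. Basket 44 (x) by 90 mm (y), slides up to z 79. Origin: centre of its underside, z up, lip on the -x side. Back plate 3 mm thick, 90 mm wide, its lip-side face at x -22, top at z 85, where a lip 60 mm wide (y) bends over to -x and down: an inverted U, open below.
- handle (a point): Centre of the rack's blue upright handle, at (-18, 0, 111) mm in the rack's frame. Handle 10 mm thick (rack x), 34 mm wide (rack y), from z 88 to 130. Grip it from above across the 10 mm, fingertips not below z 90 of the rack.
- lip (a point): Middle of the underside of the lip's top, where the rim belongs: (-26, 0, 82) mm in the rack's frame. The gap is 8 mm in x (x -30 to -22). The lip's outer leg is 3 mm thick, straight down to z 62, then flares outward to x -37, z 55.
- rib (a point): Lowest point of the rib under the lip's top: (-26, 0, 76) mm in the rack's frame. The rib spans the gap in x, is 15 mm wide (y) and 6 mm deep, its lower corners rounded to 3 mm. Off the notch it rides on the rim, and the lip stands 6 mm above the rim.
- tank: Fixed open steel tank, empty, 140 (x) by 300 mm (y), rim 110 mm above the worktop, inner floor at z 12. Origin: centre of its underside, z up; its front wall (4 mm thick, x -70 to -66) is on its -x side and ends in a blue rim strip of the same thickness, bare between y -90 and 90. Beyond that steel channels, 8 mm thick, up to z 113, hold its ends.
- rim_middle (a point): Top of the blue front rim at mid length and mid thickness, (-68, 0, 110) mm in the tank's frame; not the notch. The strip has one notch, 18 mm wide (y), 8 mm deep, open upward. The strip is clamped elsewhere each day: the notch's middle lies anywhere from tank y -30 to +30; not measured, to be felt (or seen). The strip beds on rubber: it gives 1 mm per 10 N.
- forceps: Steel forceps, 126 mm, lying near the front edge: bystander. Origin centre of underside.
- flask: Conical glass flask, 77 mm wide, 111 mm high, behind the tank: bystander. Origin centre of underside.
- beaker: Glass beaker, 73 mm wide, 92 mm high, behind the tank: bystander. Origin centre of underside.
- timer: White timer, 70 x 64 x 16 mm, at the front left: bystander. Origin centre of underside.
- marker_pen: Blue marker, 118 mm long, 16 mm thick, at the front right: bystander. Origin centre of underside.
Not all that is in view belongs to the job. Leave any green or red look-alike of the rack alone.

How it is judged:
At the end, for the whole second after the job is handed in: The rack hangs at rest by its lip on the tank's front rim, inside the tank, with the rib in the notch: lip underside within 2.5 mm of the rim top (riding on the rib it would be 6 mm), the lip's gap over the wall (within 4 mm), rack within 0.09 rad of upright and 0.08 rad of square to the rim (z of lip in the frame of tank between 0.107 and 0.1125 m and x of lip in the frame of tank between -0.072 and -0.064 m and y of lip in the frame of tank between -0.034 and 0.034 m and x of rack in the frame of tank above -0.066 m and angle between rack's own z axis and vertical below 0.09 rad and angle between the x axis of rack and the x axis of tank, either way round below 0.08 rad and linear speed of rack below 0.02 m/s); the robot touches nothing.
It fails at once if the tank is pushed, pressed or struck with more than 25 N (contact force between tank and anything else above 25 N).
It fails at once if the loaded rack is tipped more than 0.5 rad (angle between rack's own z axis and vertical above 0.5 rad).
It fails at once if a bystander is moved more than 20 mm (distance of any of forceps, flask, beaker, timer, marker_pen from where it was at the start of the episode above 0.02 m).
It also fails if it takes over 72 s, if anything falls off the work surface, if the arm or the gripper's body presses on something with over 40 N, if the wrist force passes 120 N, or if a joint passes its speed limit or range.

ROBOT

A 6-joint arm with a two-finger parallel gripper is mounted at the origin on a cart in front of the work surface, level with it; the furniture and walls round the work are solid. World frame = base frame: x ahead of the robot, y to its left, z up, the work surface at z = 0. Lengths are in m, angles in rad, forces in N, time in s.
With the tool pointing down it reaches from about 0.3 to 0.825 m from the base axis. Payload 5.4 kg.
Tool frame: the origin (TCP) lies at the very end of the fingers, on their centre line; the grasp point (between the pads) lies 19 mm behind it; z points along the fingers, x is the direction in which the jaws open and shut, and the axes are right-handed (so a half turn about z gives the same grasp; the last joint's range is limited). The gripper opens to 92 mm and grips with 3 to 60 N. Pads are 20 mm wide; open, the fingers measure 128 mm over their backs; the gripper's body (75 mm by 189 mm) begins 69 mm behind the grasp point.
Start: joints at [1.074, 0.158, 1.597, -0, 1.386, -0.21], TCP at [0.163, 0.551, 0.215] pointing down, gripper open.
Joint ranges: [-2.91, 2.91], [-0.94, 2.29], [0.18, 2.7], [-1.29, 4.43], [0.17, 2.64], [-3, 3]. Speed limits (rad/s): [2.57, 2.57, 3.14, 3.14, 3.14, 3.14].

INTERFACE

Orientations are given as a rotation vector (axis times angle).
In Python, from workcell import bot gives the robot as it stands. Calls block until the motion is done:
- bot.goto(position, orientation): joint-space move of the TCP to a pose.
- bot.line_to(position, rot=None, max_speed=0.15): straight line of the TCP; rot=None keeps the orientation; max_speed is the mean speed in m/s.
- bot.set_joints(angles): joint-space move.
- bot.set_gripper(opening, newtons=None): opening from 0.0 (shut) to 1.0 (fully open); newtons is the grip in N (None keeps the last); returns when the fingers have stopped.
- bot.hold(seconds).
- bot.inverse_kinematics(position, orientation): joint angles nearest the present ones, or None.
- bot.read_camera(name): name is "side" or "top"; returns a dict with "pixels" (480x640x3 uint8, blue, green, red), "fx", "fy", "cx", "cy" (pixels), "k1" (the pictures are not rectified: a ray, as slopes to the right and down, at radius r is drawn at 1 + k1 r^2 times it, then the intrinsics apply), "R" (3x3) and "t" (3): a world point X has camera coordinates R X + t. Camera axes: x right, y down, z forward; pixel columns grow to the right and rows downward; lengths in m; the calibration is good to about 2 mm. A picture is of the moment at which its call begins. There is no depth.
A pose or a line that the arm cannot do raises bot.MotionError and nothing moves.
- bot.job_done(): hands the job in, once; it reports no verdict.
Readings, each from a call of its own:
- bot.current_clock(): time.
- bot.current_joints(): joint angles.
- bot.current_joint_vel(): joint speeds.
- bot.current_effort(): joint torques, N m.
- bot.current_ee_pos(): TCP position.
- bot.current_tool_rot(): TCP orientation.
- bot.current_contact_force(): force on the tool from outside, world axes, zero at the start.
- bot.current_ft_torque(): the same for the moment, N m.
- bot.current_opening(): opening from 0.0 (shut) to 1.0 (fully open).
Only numpy, scipy, OpenCV 4.12 (cv2) and the standard library are available. Lean on these libraries where they do the work, as an engineer would, in place of code of your own. Each camera call takes 0.05 s, during which the arm holds its last target. There are 200 camera calls.

## Working session

There is one attempt and no reset: what is moved stays moved. The work goes in short steps, each a Python script; the robot and the scene stay as the last script left them, time stands still between calls to the robot, and variables do not carry over. Pictures are saved under pics/ and viewed, about 8 in all and at most 12, crops included, and the job is handed in when it is done.

```bash
mkdir -p pics; ls; python3 - <<'E'
from workcell import bot
import cv2,numpy as np
for n in("top","side"):
    c=bot.read_camera(n); cv2.imwrite(f"pics/{n}0.png",c["pixels"])
    print(n,{k:(np.round(v,4).tolist()) for k,v in c.items() if k!="pixels"}, "pos",np.round(-c["R"].T@c["t"],3))
print(bot.current_clock(),bot.current_tool_rot(),bot.current_contact_force())
E
```

```text
pics
top {'fx': 547.8036, 'fy': 547.8036, 'cx': 310.4767, 'cy': 245.0237, 'k1': -0.0675, 'R': [[0.0113, -0.9999, -0.0115], [-0.9936, -0.01, -0.1123], [0.1122, 0.0127, -0.9936]], 't': [0.009, 0.5648, 1.4425]} pos [ 0.399 -0.004  1.497]
side {'fx': 464.0212, 'fy': 464.0212, 'cx': 319.2105, 'cy': 246.7676, 'k1': -0.0665, 'R': [[0.9993, 0.037, -0.0022], [0.0189, -0.5611, -0.8275], [-0.0319, 0.8269, -0.5614]], 't': [-0.5563, 0.0596, 1.2552]} pos [ 0.595 -0.984  0.753]
0.1 [ 2.51556319e+00  1.88073867e+00 -2.31774899e-03] [-0.56990706  0.44641833  0.53975698]
```

View pics/top0.png

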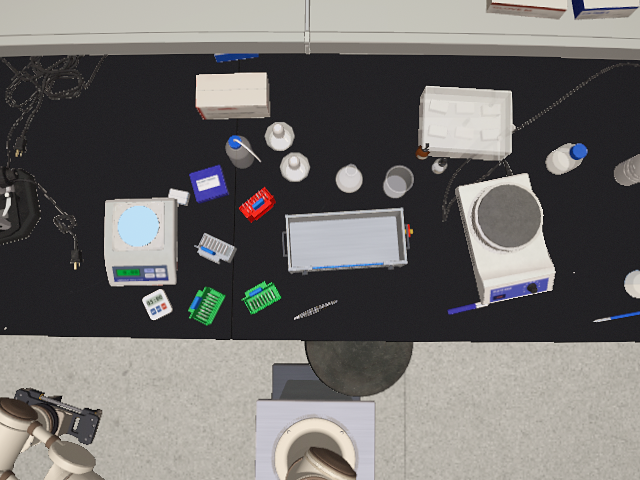

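View pics/side0.png

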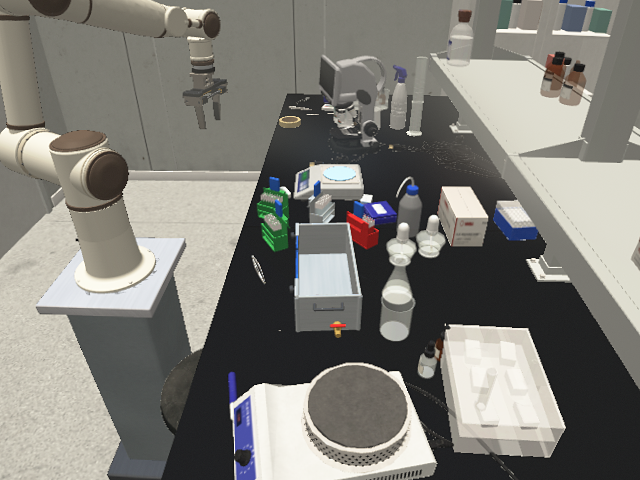

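Candidates for the rack in the top view are steel at (215,248), green at (207,305) and (262,297), and red at (257,204). I choose the steel one, which is at (320,207) in the side view. The tank's blue rim runs along its front edge, at about (300-385,267) in the top view. Next I'll take one close-up montage.

```bash
python3 - <<'E'
import cv2,numpy as np
t=cv2.imread("pics/top0.png");s=cv2.imread("pics/side0.png")
a=cv2.resize(t[225:270,185:245],(400,300),interpolation=cv2.INTER_CUBIC)
b=cv2.resize(s[175:235,290:370],(400,300),interpolation=cv2.INTER_CUBIC)
c=cv2.resize(t[245:280,280:415],(800,207),interpolation=cv2.INTER_CUBIC)
cv2.imwrite("pics/m1.png",np.vstack([np.hstack([a,b]),c]))
E
```

```text
(no output)
```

View pics/m1.png

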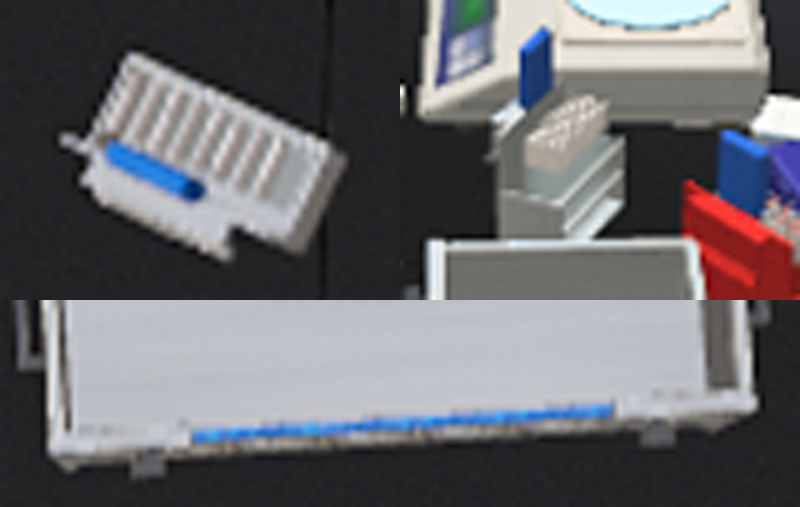

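The crop shows the steel rack standing with its blue handle at about top (208,250), the lip toward the robot and yawed about -27° in the picture. The rim is visible, but the notch isn't clear. Next step: measure.

```bash
cat > h.py <<'E'
import cv2,numpy as np
from scipy.spatial.transform import Rotation as Ro
from workcell import bot
def K(c): return np.array([[c["fx"],0,c["cx"]],[0,c["fy"],c["cy"]],[0,0,1]]),np.array([c["k1"],0,0,0,0.])
def rays(c,uv):
    k,d=K(c); p=cv2.undistortPoints(np.float64(uv).reshape(-1,1,2),k,d).reshape(-1,2)
    v=np.c_[p,np.ones(len(p))]@c["R"]; return -c["R"].T@c["t"],v
def onz(c,uv,z):
    o,v=rays(c,uv); return o+v*((z-o[2])/v[:,2])[:,None]
def tri(c1,p1,c2,p2):
    o1,v1=rays(c1,[p1]);o2,v2=rays(c2,[p2]);A=np.c_[v1[0],-v2[0]]
    s=np.linalg.lstsq(A,o2-o1,rcond=None)[0];a=o1+s[0]*v1[0];b=o2+s[1]*v2[0];return (a+b)/2,np.linalg.norm(a-b)
def blue(im,roi,lo=(100,120,60)):
    u0,v0,u1,v1=roi; m=np.zeros(im.shape[:2],np.uint8)
    m[v0:v1,u0:u1]=cv2.inRange(cv2.cvtColor(im,cv2.COLOR_BGR2HSV),lo,(125,255,255))[v0:v1,u0:u1]
    v,u=np.nonzero(m); return np.c_[u,v].astype(float)
def down(yaw): # tool z down, tool x along world yaw
    return (Ro.from_euler('z',yaw)*Ro.from_euler('x',np.pi)).as_rotvec()
E
python3 - <<'E'
from h import *
T=bot.read_camera("top");S=bot.read_camera("side")
a=blue(T["pixels"],(190,235,230,265));b=blue(S["pixels"],(305,175,335,205))
print(len(a),a.mean(0),len(b),b.mean(0)); print("handle tri",tri(T,a.mean(0),S,b.mean(0)))
for z in(.111,.13):print("top on z",z,onz(T,[a.mean(0)],z),"side",onz(S,[b.mean(0)],z))
print("handle rect",cv2.minAreaRect(np.float32(onz(T,a,.125)[:,:2])))
g=cv2.cvtColor(T["pixels"],cv2.COLOR_BGR2GRAY);m=np.zeros_like(g);m[225:275,188:245]=(g>80)[225:275,188:245]
n,l,st,ce=cv2.connectedComponentsWithStats(m);i=1+st[1:,4].argmax();v,u=np.nonzero(l==i)
print("basket rect",st[i],cv2.minAreaRect(np.float32(onz(T,np.c_[u,v].astype(float),.06)[:,:2])))
r=blue(T["pixels"],(285,255,410,280)); P=onz(T,r,.11)
print("rim n",len(r),r.min(0),r.max(0))
cols=np.unique(r[:,0]); 
top=np.array([[c,r[r[:,0]==c,1].min()-.5] for c in cols]);bot_=np.array([[c,r[r[:,0]==c,1].max()+.5] for c in cols])
for nm,q in(("upper",top),("lower",bot_)):
    Q=onz(T,q,.11); f=np.polyfit(Q[:,1],Q[:,0],1); print(nm,f,"ends",Q[0],Q[-1],"res",np.std(Q[:,0]-np.polyval(f,Q[:,1])))
print("widths",dict(zip(cols.astype(int).tolist(),(bot_-top)[:,1].astype(int).tolist())))
E
```

```text
48 [207.72916667 250.33333333] 75 [316.53333333 188.4       ]
handle tri (array([0.53904028, 0.27635238, 0.11080451]), np.float64(0.0009208483066331288))
top on z 0.111 [[0.53948058 0.27637287 0.111     ]] side [[0.53860786 0.27581042 0.111     ]]
top on z 0.13 [[0.53755809 0.2725333  0.13      ]] side [[0.54027134 0.23852021 0.13      ]]
handle rect ((0.537911593914032, 0.2733924984931946), (0.039026036858558655, 0.006771151442080736), 64.31431579589844)
basket rect [194 233  43  31 761] ((0.5479221940040588, 0.270316481590271), (0.1062762439250946, 0.06049233675003052), 65.70213317871094)
rim n 111 [313. 263.] [382. 268.]
upper [-0.07163294  0.50082405] ends [0.50111677 0.00700752 0.11      ] [ 0.51306166 -0.16800323  0.11      ] res 0.0007232457764748272
lower [-0.07283029  0.49669507] ends [0.49603468 0.00695247 0.11      ] [ 0.5079726  -0.16798926  0.11      ] res 0.0007437331599440484
widths {313: 2, 314: 2, 315: 2, 316: 2, 317: 2, 318: 2, 319: 2, 320: 1, 321: 1, 322: 1, 323: 1, 324: 1, 325: 1, 326: 1, 327: 2, 328: 2, 329: 2, 330: 2, 331: 2, 332: 2, 333: 2, 334: 2, 335: 2, 336: 2, 337: 1, 338: 1, 339: 1, 340: 1, 341: 1, 342: 1, 343: 2, 344: 2, 345: 2, 346: 2, 347: 2, 348: 2, 349: 2, 350: 1, 351: 2, 352: 2, 353: 1, 354: 1, 355: 1, 356: 1, 357: 1, 358: 1, 359: 1, 360: 2, 361: 2, 362: 2, 363: 2, 364: 2, 365: 2, 366: 2, 367: 2, 368: 1, 369: 1, 370: 1, 371: 1, 372: 1, 373: 1, 374: 1, 375: 1, 376: 2, 377: 2, 378: 2, 379: 2, 380: 2, 381: 2, 382: 2}
```

Rack: handle centre is at (0.539, 0.276, 0.111) and rack x is at -25.7°. Tank: yaw is about +0.072 and the rim middle is about (0.5046, -0.0805). Next I'll go above the handle, grasp and lift. I'll also use the existing view to look for the notch in the blue profile.

```bash
python3 - <<'E'
from h import *
T=cv2.imread("pics/top0.png").astype(float);S=cv2.imread("pics/side0.png").astype(float)
pr=lambda I,a:np.clip(I[...,0]-I[...,2],0,None).sum(a)
print("top profile u305..390",pr(T[258:274,305:392],0).astype(int).tolist())
print("side profile v225..305",pr(S[225:305,285:306],1).astype(int).tolist())
s=cv2.resize(cv2.imread("pics/side0.png")[220:310,275:335],(400,600),interpolation=cv2.INTER_CUBIC);cv2.imwrite("pics/s1.png",s)
ry=np.deg2rad(-25.7)
for k in(0,np.pi):
    for p,y in(((.539,.276,.2),ry),((.51,-.08,.2),.072)):
        print(k,p,bot.inverse_kinematics(p,down(y+k)))
E
```

```text
top profile u305..390 [136, 121, 111, 112, 115, 114, 105, 197, 394, 381, 372, 428, 372, 358, 436, 386, 378, 354, 323, 324, 355, 326, 345, 361, 370, 366, 355, 419, 382, 344, 388, 347, 335, 354, 348, 301, 347, 325, 333, 344, 355, 358, 345, 409, 373, 332, 371, 394, 357, 360, 313, 308, 328, 309, 298, 345, 354, 351, 340, 404, 360, 356, 360, 383, 350, 354, 317, 301, 306, 304, 311, 321, 341, 342, 324, 398, 358, 348, 132, 63, 76, 73, 77, 78, 78, 98, 96]
side profile v225..305 [89, 97, 89, 77, 71, 75, 81, 88, 95, 86, 109, 289, 333, 331, 337, 347, 356, 380, 387, 393, 399, 397, 366, 223, 150, 317, 328, 376, 371, 419, 465, 447, 446, 499, 513, 522, 526, 521, 522, 526, 503, 502, 502, 500, 498, 500, 491, 504, 496, 496, 497, 501, 516, 255, 136, 124, 131, 132, 140, 133, 136, 149, 157, 154, 138, 129, 127, 126, 130, 139, 101, 61, 27, 38, 18, 24, 24, 26, 21, 26]
0 (0.539, 0.276, 0.2) [0.27393125 0.24703461 1.52379459 0.         1.37076345 0.72248086]
0 (0.51, -0.08, 0.2) [-0.38999329  0.01690235  1.77735452  0.          1.34733579 -0.46199329]
3.141592653589793 (0.539, 0.276, 0.2) [ 0.27393125  0.24703461  1.52379459  0.          1.37076345 -2.41911179]
3.141592653589793 (0.51, -0.08, 0.2) [-0.38999329  0.01690235  1.77735452  0.          1.34733579  2.67959936]
```

View pics/s1.png

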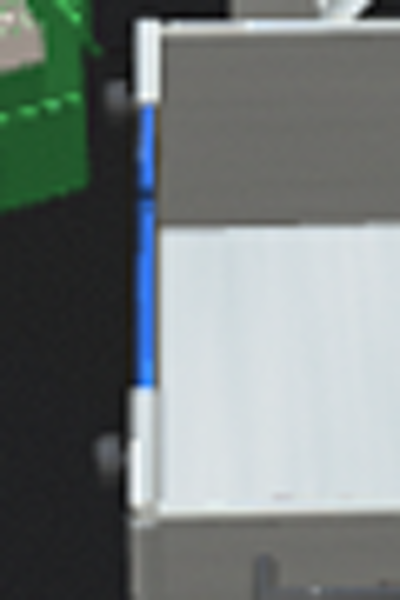

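The side crop shows the rack's true target, with a dark gap in the blue strip at about side pixel (297,249), nearer the far (+y) end. That is the notch. I'll compute its position, then grasp and lift.

```bash
python3 - <<'E'
from h import *
S=bot.read_camera("side")
print(onz(S,[[297,v] for v in(235.6,247.5,248,249,250,277.9)],.11).round(4).tolist())
r=np.deg2rad(-25.7);o=down(r)
try:
    bot.set_gripper(.5,25)
    bot.goto([.539,.276,.2],o);print(bot.current_clock())
    c=bot.read_camera("side");cv2.imwrite("pics/g1.png",cv2.resize(c["pixels"][130:240,250:400],(750,550),interpolation=cv2.INTER_CUBIC))
    print(bot.current_ee_pos(),bot.current_contact_force(),bot.current_opening())
except bot.MotionError as e:print(e)
E
```

```text
[[0.4996, 0.0119, 0.11], [0.5038, -0.0421, 0.11], [0.5039, -0.0443, 0.11], [0.5043, -0.0486, 0.11], [0.5046, -0.053, 0.11], [0.513, -0.1633, 0.11]]
2.7667
[0.53841443 0.27701298 0.20010146] [0.46348538 0.03637393 0.25183554] 0.5011431717436946
```

View pics/g1.png

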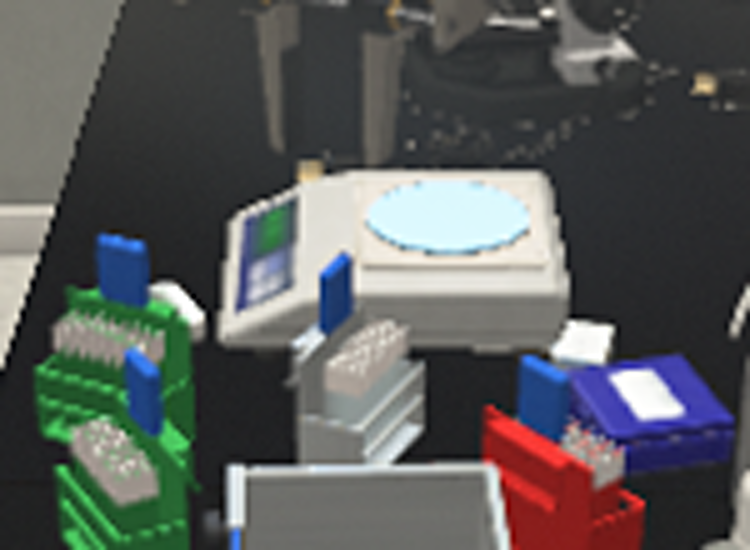

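The fingers straddle the steel rack's handle, with tips at about (275,150) and (380,160) in the crop and the handle at (336,295). The green and red ones are clear. Now I'll descend, grip and lift.

```bash
python3 - <<'E'
from h import *
o=down(np.deg2rad(-25.7))
p0=lambda s:print(s,bot.current_clock(),np.round(bot.current_ee_pos(),4),np.round(bot.current_contact_force(),2),np.round(bot.current_ft_torque(),3),round(bot.current_opening(),3))
bot.line_to([.539,.276,.0955],o,.12);p0("low")
bot.set_gripper(0,25);p0("grip")
bot.line_to([.539,.276,.11],o,.05);p0("up")
bot.line_to([.539,.276,.235],o,.15);p0("up2")
# above rim, tank y=+0.055
t=np.array([.5046,-.078]);ex=np.array([np.cos(.072),np.sin(.072)]);ey=np.array([-ex[1],ex[0]])
q=t+.008*ex+.05*ey;print(q)
bot.goto([*q,.235],down(.072));p0("over")
for n in("side","top"):
    c=bot.read_camera(n);cv2.imwrite(f"pics/{n}2.png",c["pixels"])
a=cv2.resize(cv2.imread("pics/side2.png")[180:310,270:370],(460,598),interpolation=cv2.INTER_CUBIC)
b=cv2.resize(cv2.imread("pics/top2.png")[225:285,280:345],(340,314),interpolation=cv2.INTER_CUBIC)
m=np.zeros((598,800,3),np.uint8);m[:,:460]=a;m[:314,460:]=b;cv2.imwrite("pics/m2.png",m)
E
```

```text
low 3.8417 [0.5398 0.2763 0.0965] [ 0.16 -0.8  -0.32] [-0.06   0.079  0.022] 0.501
grip 4.475 [0.5392 0.276  0.0956] [ 1.21 -1.18  0.27] [-0.123 -0.035  0.037] 0.104
up 4.9167 [0.5391 0.2761 0.1103] [ 0.55 -0.19 -2.04] [-0.051  0.125 -0.039] 0.108
up2 5.9 [0.5383 0.2758 0.2335] [-0.17 -0.1  -2.48] [-0.072  0.044 -0.056] 0.11
[ 0.50898238 -0.02755404]
over 7.0667 [ 0.509  -0.0269  0.2347] [ 0.28 -1.35 -2.81] [-0.052  0.104 -0.04 ] 0.107
```

View pics/m2.png

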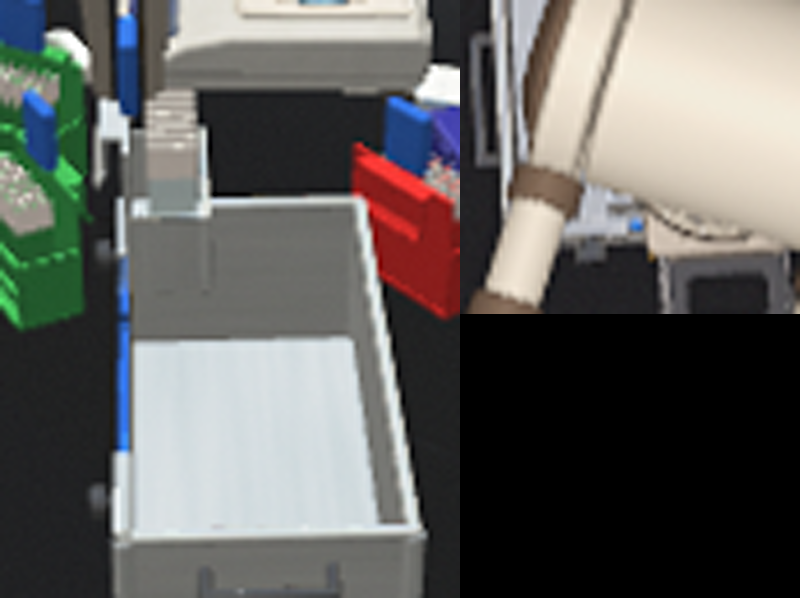

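The rack hangs upright over the tank's far end, lip left of the rim line. The notch gap shows at about (124,322) in the crop. I'll calibrate x in the side view by comparing handle and rim, then descend in guarded steps.

```bash
python3 - <<'E'
from h import *
c=bot.read_camera("side");im=c["pixels"]
P=np.array(bot.current_ee_pos());b=blue(im,(293,180,302,206));o,v=rays(c,[b.mean(0)]);v=v[0]
# x where the ray crosses the vertical plane of handle's y
h=o+v*((P[1]-o[1])/v[1]);print("handle px",len(b),b.mean(0),"at y plane",h,"tcp",P)
r=blue(im,(290,235,306,282));rows=np.unique(r[:,1])
for nm,f in(("left",lambda a:a.min()-.5),("mid",np.mean),("right",lambda a:a.max()+.5)):
    Q=onz(c,[[f(r[r[:,1]==y,0]),y] for y in rows],.11);k=np.polyfit(Q[:,1],Q[:,0],1);print(nm,k,"x at y=-.028",np.polyval(k,-.028),"x at -.078",np.polyval(k,-.078))
E
```

```text
handle px 100 [297.15 193.19] at y plane [ 0.50701369 -0.0266281   0.25197182] tcp [ 0.50918666 -0.0266281   0.23488412]
left [-0.0670874  0.495837 ] x at y=-.028 0.49771544321667566 x at -.078 0.5010698134229025
mid [-0.07144237  0.49881874] x at y=-.028 0.5008191259180117 x at -.078 0.5043912442035688
right [-0.07579404  0.50180147] x at y=-.028 0.5039237045589189 x at -.078 0.5077134063983682
```

```bash
cat >> h.py <<'E'
t0=np.array([.5052,-.078]);ex=np.array([np.cos(.072),np.sin(.072)]);ey=np.array([-ex[1],ex[0]])
def W(tx,ty,z): q=t0+(.008+tx)*ex+ty*ey; return [*q,z]
def F(n=4):
    f=[]
    for _ in range(n): f.append(bot.current_contact_force()); bot.hold(.02)
    f=np.mean(f,0); return np.array([f[:2]@ex,f[:2]@ey,f[2]])
def tk(): # actual pose in tank-ish coords
    p=np.array(bot.current_ee_pos());d=p[:2]-t0; return np.round([(d@ex-.008)*1e3,d@ey*1e3,p[2]*1e3],2)
E
python3 - <<'E'
from h import *
o=down(.072)
bot.line_to(W(0,.05,.165),o,.12);bot.hold(.3);f0=F(10);np.save("f0.npy",f0);print(bot.current_clock(),tk(),f0)
z=.165
while z>.1275:
    z-=.0025 if z>.136 else .001
    bot.line_to(W(0,.05,z),o,.03);f=F()-f0;print(round(bot.current_clock(),2),round(z,4),tk(),f.round(2))
    if abs(f[:2]).max()>4 or f[2]>2.5: break
E
```

```text
8.4167 [  0.88  50.31 164.84] [ 5.0303257   1.06381467 -5.93720018]
8.73 0.1625 [  0.89  49.97 162.79] [ 0.63 -0.4   2.07]
9.05 0.16 [  0.92  49.82 160.44] [ 0.45 -0.82  4.1 ]
```

```bash
python3 - <<'E'
from h import *
for i in range(3): print(tk(),F(5).round(2),np.round(bot.current_ft_torque(),3))
c=bot.read_camera("side");cv2.imwrite("pics/s3.png",cv2.resize(c["pixels"][190:290,270:345],(600,600*4//3)[:2] if 0 else (450,600),interpolation=cv2.INTER_CUBIC))
bot.line_to(W(0,.05,.175),down(.072),.08);bot.hold(.3);print(tk(),F(10).round(2),bot.current_clock())
E
```

```text
[  0.92  49.82 160.44] [ 5.55  0.29 -2.02] [ 0.01  -1.261 -0.227]
[  0.92  49.83 160.45] [ 5.15  0.31 -2.3 ] [ 0.096 -1.274 -0.159]
[  0.92  49.81 160.45] [ 5.58 -0.1  -1.3 ] [ 0.068 -1.233 -0.239]
[  0.81  49.64 175.52] [ 5.28 -0.55  0.9 ] 10.1583
```

View pics/s3.png

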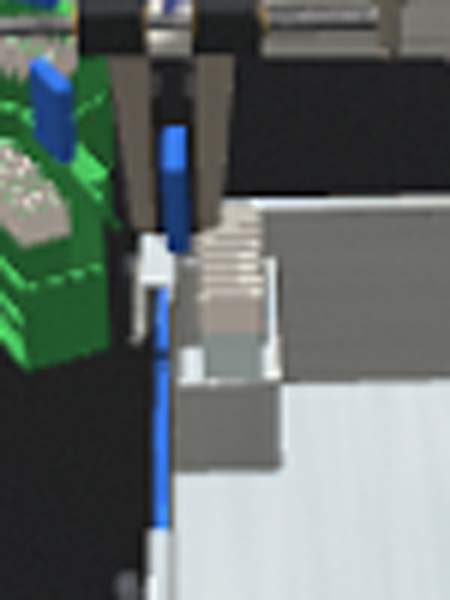

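The side crop shows the rack upright in the fingers, with its lip astride the blue rim line and no obvious contact. There is an unexplained constant force of about 5 N in x. I'll back off to see whether it's sensor bias or contact.

```bash
python3 - <<'E'
from h import *
o=down(.072)
for z in(.2,.235):
    bot.line_to(W(0,.05,z),o,.12);bot.hold(.2);print(z,tk(),F(10).round(2),np.round(bot.current_ft_torque(),3),np.round(bot.current_effort(),2),round(bot.current_clock(),2))
c=bot.read_camera("side");cv2.imwrite("pics/s4.png",c["pixels"])
E
```

```text
0.2 [  0.25  49.77 199.83] [ 5.02 -1.14  0.85] [-0.04  -1.336 -0.25 ] [  0.3  -30.72 -28.73  -0.5    2.02  -0.21] 10.88
0.235 [ -0.96  50.28 233.52] [-0.13  0.24 -2.55] [-0.122  0.099 -0.042] [-0.000e+00 -3.271e+01 -3.370e+01  8.000e-02  3.000e-02 -0.000e+00] 11.69
```

The contact is real. At rack y +50 mm the 90 mm back plate reaches +95, where the 8 mm end channel starts at +90. I'll land near rack y 0 instead, which is on bare rim and short of the notch seen at about +28, and slide in +y.

```bash
python3 - <<'E'
from h import *
o=down(.072)
f0=F(12);np.save("f0.npy",f0);print(f0)
bot.line_to(W(0,0,.235),o,.15)
z=.205;bot.line_to(W(0,0,z),o,.1);bot.hold(.1)
while z>.1265:
    f=F()-f0;print(round(bot.current_clock(),2),round(z,4),tk(),f.round(2))
    if abs(f[:2]).max()>3.5 or f[2]>3: break
    z-=.01 if z>.166 else .004 if z>.137 else .001
    bot.line_to(W(0,0,z),o,.06)
E
```

```text
[ 0.25382105 -0.01969107 -2.29556965]
13.04 0.205 [1.9000e-01 3.0000e-02 2.0568e+02] [-0.02  0.02 -0.15]
13.43 0.195 [-2.6000e-01  8.0000e-02  1.9474e+02] [-0.15 -0.01  0.12]
13.81 0.185 [-2.5000e-01  9.0000e-02  1.8477e+02] [-0.33  0.26 -0.13]
14.19 0.175 [-2.4000e-01  1.0000e-01  1.7478e+02] [-0.28  0.06 -0.3 ]
14.57 0.165 [-2.5000e-01  1.0000e-01  1.6477e+02] [-0.48  0.38 -0.52]
14.89 0.161 [-1.200e-01  5.000e-02  1.609e+02] [-0.26  0.14 -0.59]
15.21 0.157 [-1.0000e-01  4.0000e-02  1.5686e+02] [-0.25  0.24 -0.05]
15.53 0.153 [-9.0000e-02  5.0000e-02  1.5287e+02] [-0.    0.03 -0.35]
15.84 0.149 [-1.1000e-01  5.0000e-02  1.4884e+02] [-0.02 -0.14 -0.18]
16.16 0.145 [-1.0000e-01  4.0000e-02  1.4485e+02] [ 0.21 -0.16 -0.05]
16.48 0.141 [-8.0000e-02  4.0000e-02  1.4087e+02] [-0.2   0.13 -0.08]
16.79 0.137 [-9.0000e-02  7.0000e-02  1.3685e+02] [-0.72  0.31 -0.29]
17.11 0.136 [ 2.0000e-02 -1.0000e-02  1.3604e+02] [-0.47  0.38 -0.04]
17.43 0.135 [-0.00e+00  1.00e-02  1.35e+02] [-0.36  0.17 -0.4 ]
17.74 0.134 [-3.0000e-02 -0.0000e+00  1.3395e+02] [-0.03 -0.15 -0.14]
18.06 0.133 [-1.0000e-02 -1.0000e-02  1.3298e+02] [ 0.13  0.46 -0.21]
18.38 0.132 [-3.0000e-02 -0.0000e+00  1.3197e+02] [-0.52 -0.23 -0.24]
18.69 0.131 [-3.0000e-02  1.0000e-02  1.3096e+02] [-0.4   0.24 -0.47]
19.01 0.13 [-2.0000e-02  2.0000e-02  1.2995e+02] [-0.6  -0.04 -0.16]
19.32 0.129 [ 2.1000e-01 -6.0000e-02  1.2929e+02] [-0.54 -0.02  1.39]
19.64 0.128 [ 2.6000e-01 -1.2000e-01  1.2862e+02] [-2.04  0.35  7.38]
```

The rib touched the rim at TCP z 0.129, as predicted, with the sides clear. Next I'll slide in +y at about 3 N and let it down when the support vanishes.

```bash
python3 - <<'E'
from h import *
o=down(.072);f0=np.load("f0.npy")
z=.1287;y=0;bot.line_to(W(0,y,z),o,.03)
while y<.042:
    y+=.0015;bot.line_to(W(0,y,z),o,.03);f=F(3)-f0
    print(round(bot.current_clock(),2),round(y*1e3,1),round(z*1e3,2),tk(),f.round(2))
    if abs(f[:2]).max()>6 or f[2]>9: print("stop");break
    if f[2]>5: z+=.0002
    elif f[2]<1.5:
        z-=.0005
        if z<.1272: print("drop");break
E
```

```text
20.19 1.5 128.7 [  0.3    0.82 128.91] [-0.51 -3.48  5.06]
20.49 3.0 128.9 [  0.14   3.01 128.93] [ 0.44 -2.49  4.45]
20.79 4.5 128.9 [1.0000e-02 4.6400e+00 1.2889e+02] [-0.02 -2.12  5.25]
21.09 6.0 129.1 [-1.1000e-01  6.2800e+00  1.2899e+02] [-0.21 -1.97  4.64]
21.39 7.5 129.1 [-1.1000e-01  7.6700e+00  1.2903e+02] [-0.31 -2.21  4.15]
21.69 9.0 129.1 [-8.0000e-02  9.1600e+00  1.2904e+02] [-0.17 -2.34  3.93]
21.99 10.5 129.1 [-6.0000e-02  1.0690e+01  1.2904e+02] [-0.61 -2.03  3.99]
22.29 12.0 129.1 [-4.0000e-02  1.2170e+01  1.2905e+02] [-0.35 -1.83  3.18]
22.59 13.5 129.1 [-3.0000e-02  1.3670e+01  1.2907e+02] [ 0.14 -1.2   3.68]
22.89 15.0 129.1 [-5.0000e-02  1.5170e+01  1.2905e+02] [-0.42 -1.3   3.15]
23.19 16.5 129.1 [-4.0000e-02  1.6680e+01  1.2904e+02] [ 0.21 -1.08  3.  ]
23.49 18.0 129.1 [-7.000e-02  1.821e+01  1.290e+02] [-0.66 -1.63  2.16]
23.79 19.5 129.1 [ -0.33  20.2  128.61] [0.5  0.77 0.44]
24.09 21.0 128.6 [ -0.36  21.18 128.26] [-0.37  0.22 -0.08]
24.39 22.5 128.1 [-6.0000e-02  2.2490e+01  1.2804e+02] [-0.91 -0.13 -0.66]
24.69 24.0 127.6 [1.000e-02 2.403e+01 1.276e+02] [-0.58 -0.29  0.34]
drop
```

Support vanished at about y 19, which puts the notch centre at about 23.5-24. The rack is there now, so I'll lower it gently.

```bash
python3 - <<'E'
from h import *
o=down(.072);f0=np.load("f0.npy")
z=.1271;y=.0238
while z>.1215:
    z-=.0007;bot.line_to(W(0,y,z),o,.03);f=F(3)-f0
    print(round(bot.current_clock(),2),round(y*1e3,1),round(z*1e3,2),tk(),f.round(2))
    if abs(f[0])>5 or f[2]>6 or abs(f[1])>6: print("stop");break
    if abs(f[1])>1.2: y+=.0004*np.sign(f[1])
    if f[2]>2.5 and z<.1243: print("seated");break
E
```

```text
24.99 23.8 126.4 [-6.0000e-02  2.3800e+01  1.2632e+02] [-1.43  0.59 -0.17]
25.29 23.8 125.7 [-1.0000e-02  2.3820e+01  1.2566e+02] [-0.19  0.52 -0.58]
25.59 23.8 125.0 [-3.0000e-02  2.3790e+01  1.2496e+02] [-0.01  0.33  0.23]
25.89 23.8 124.3 [-4.0000e-02  2.3830e+01  1.2425e+02] [-0.82  0.09 -0.33]
26.19 23.8 123.6 [-1.0000e-02  2.3810e+01  1.2358e+02] [-0.6   0.25 -0.75]
26.49 23.8 122.9 [9.0000e-02 2.3780e+01 1.2319e+02] [-0.95  0.66  2.93]
seated
```

The lip touched the rim at TCP z 0.1232, exactly 6 mm below riding height, with no side force. Now I'll release, retreat and look.

```bash
python3 - <<'E'
from h import *
o=down(.072)
bot.line_to(W(0,.0238,.1232),o,.03)
bot.set_gripper(.35);bot.hold(.2);print(bot.current_opening(),F(4))
bot.line_to(W(0,.0238,.22),o,.1)
bot.line_to(W(0,.0238,.30),o,.2)
bot.hold(.3);S=bot.read_camera("side");print(bot.current_clock())
cv2.imwrite("pics/s5.png",cv2.resize(S["pixels"][190:290,270:345],(450,600),interpolation=cv2.INTER_CUBIC))
b=blue(S["pixels"],(285,195,310,250));print(len(b))
E
```

```text
0.3481036337628009 [-0.35356468  0.19145488 -0.16604491]
29.5333
75
```

View pics/s5.png

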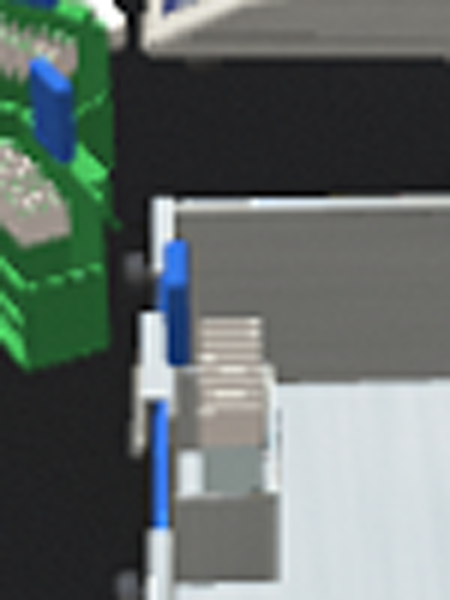

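The rack hangs on the rim with its handle upright at about (177,300) in the crop. The lip is down over the strip and no gap is visible. I'll move the arm aside and do one numeric check of height, tilt and squareness.

```bash
python3 - <<'E'
from h import *
bot.goto([.4,.3,.32],down(.072));bot.hold(.2)
T=bot.read_camera("top");S=bot.read_camera("side")
a=blue(T["pixels"],(300,235,350,262));b=blue(S["pixels"],(293,228,305,252))
print(len(a),a.mean(0),len(b),b.mean(0),tri(T,a.mean(0),S,b.mean(0)))
print("expected",W(0,.0238,.139)); print(cv2.minAreaRect(np.float32(onz(T,a,.15)[:,:2])),bot.current_clock())
# handle's near face: image axis vs projected vertical
k,d=K(S);X=np.array([W(0,.0068,.116),W(0,.0068,.158)]);p=cv2.projectPoints(X,cv2.Rodrigues(S["R"])[0],S["t"],k,d)[0].reshape(-1,2)
rows=np.unique(b[:,1]);m=[b[b[:,1]==r,0].mean() for r in rows];print("slope seen",np.polyfit(rows,m,1)[0],"vertical",(p[0]-p[1])[0]/(p[0]-p[1])[1])
t=cv2.resize(T["pixels"][225:285,280:360],(800,600),interpolation=cv2.INTER_CUBIC);cv2.imwrite("pics/t5.png",t)
E
```

```text
21 [338.33333333 260.66666667] 78 [298.53846154 239.51282051] (array([ 0.51165835, -0.05616551,  0.14322038]), np.float64(0.004331192598278919))
expected [np.float64(0.5114671531230929), np.float64(-0.05368616048971889), 0.139]
((0.5136271715164185, -0.053540900349617004), (0.002474045380949974, 0.03204463794827461), 0.5825381875038147) 31.225
slope seen 0.02467532467532257 vertical 0.031391576878802965
```

View pics/t5.png

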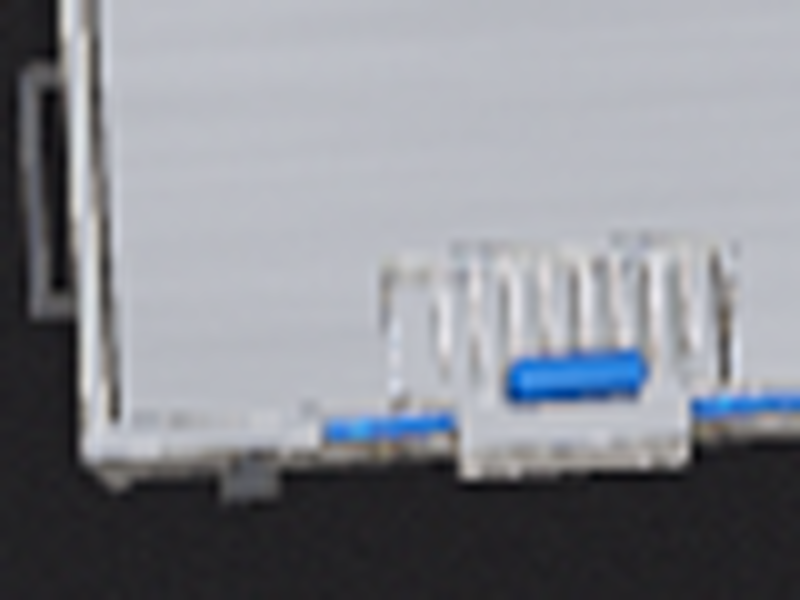

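The top crop shows the rack square to the rim, with its lip spanning the blue strip at (575,440) and the handle at (577,375). The tilt seen is under 0.01 rad. Handing in.

```bash
python3 -c "
from workcell import bot
bot.job_done();print(bot.current_clock())"
```

```text
the job is handed in; nothing more can be done
the job is handed in; nothing more can be done
```

The rack is hanging on the tank's blue front rim with its rib in the notch, and I handed the job in at about 31 s of the 72 s allowed. I gripped the steel rack by its handle, landed the rib on bare rim and slid in +y at about 3–5 N. At tank y of about +24 mm it dropped into the notch, and I lowered it until the lip met the rim, 6 mm below riding height. I then released it and moved the arm clear.

**Checks that agreed:**
- **Seating:** side force was below 1 N when the lip met the rim.
- **Upright:** tilt in the side view was about 0.007 rad from vertical.
- **Square:** the top view shows the rack square to the rim, with the lip spanning the strip.

**Checks that failed or disagreed:**
- **First approach:** I first tried to hook it on at y +50 mm. The force stayed at about 5 N sideways, most likely from the back plate touching the steel end channel. I backed off and started again at y 0.
- **Force peak:** the largest vertical reading I saw was 7.4 N, at first contact with the rim, against the 25 N limit.
- **Final height:** the last two-camera height for the handle read 4 mm above expected, with a 4 mm mismatch between the two rays. My search window had cut off part of the handle in the top view, so I relied on the height felt at contact instead.
- **Bystanders:** I did not measure them again at the end. The arm did not go near them.

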